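Check both springs of the tilting mirror mount in the glass studio

TASK

Check the two corner springs of the tilting mirror mount: with the fingertips, press the red corner pad down until its pointer reaches the red mark on its scale, hold it there for a second, and let it spring back up; then do the same with the blue pad and the blue mark. Do not drive a pointer well past its mark, do not pry the plate up, and keep the fingers off the mirror. Nothing is to be picked up, and leave the glass and tools around the mount where they are.

Things in the scene. Friction and masses are not known exactly. Their poses are not given: they have to be found in the camera images.
- mount: Fixed two-axis mirror mount, from above a V opening away from the robot: grey base 160 x 160 mm set diamond-wise, two dark steel arms. Origin on the table under the pivot (brass ball 58 mm up, at the plate corner nearest the robot). x runs along the middle of the V, z up. From the pivot the red arm runs at -45 deg (mount +x,-y), the blue arm at +45 deg (+x,+y). Pad centres are 100 mm from the pivot.
- pad_red: Red round press pad, 28 mm diameter, 12 mm high, on the tilt plate at the right-hand corner (mount at zero yaw, seen from the robot). Origin at the centre of its underside.
- pad_blue: Blue round press pad, same size, at the left-hand corner of the tilt plate. Origin at the centre of its underside.
- pad_red_top (a point): Centre of the top face of the red pad, about 78 mm above the table at rest. It gives under the finger like a spring of about 600 N/m (5 to 10 N at the mark), and returns by itself.
- pad_blue_top (a point): Centre of the top face of the blue pad, about 78 mm above the table at rest; same spring.
- pointer_red (a point): Tip of the red pointer, a 4 mm thick, 10 mm wide steel strip with a red end in line with pivot and red pad; about 70 mm above the table at rest, 231 mm from the pivot: it drops 2.31 times as far as the pad. A white upright scale plate (44 mm wide, top 118 mm above the table, black ticks 10 mm apart) stands just behind it as seen from the far side.
- pointer_blue (a point): Tip of the blue pointer, likewise in line with pivot and blue pad.
- mark_red: Red set mark on the scale of the red pointer: a fixed horizontal red bar 34 mm long and 6 mm high beginning just beyond the pointer's tip, with a small clamp. Origin at the middle of the bar's height, at its end by the pointer tip. Somewhere from 34 to 52 mm above the table, different each time.
- mark_blue: Blue set mark, the same, on the scale of the blue pointer; its height is independent of the red one.
- tilt_red (a joint): Tilt of the plate by the red pad, rad: 0 at rest, grows as the red pad goes down (0.08 to 0.16 at the mark, stop at 0.24), negative when pried up. The aluminium tilt plate (133 mm square, 8 mm thick, top 66 mm above the table) lies on the pivot and on a spring under each pad.
- tilt_blue (a joint): Tilt of the plate by the blue pad, rad, likewise. A press at the centre of one pad hardly moves the other pointer.
- mirror: Round mirror in a black cell, 72 mm diameter, 4 mm high, on the tilt plate, its centre 79 mm from the pivot along the mount's x. Origin at the centre of its underside. Not to be touched.
- tumbler: Green glass tumbler, 68 mm diameter, 85 mm high, standing beyond the mount. Origin under its centre. Bystander.
- cork_block: Cork block 50 x 35 x 30 mm beside the blue arm on the robot's side. Origin under its centre. Bystander.
- screwdriver: Screwdriver 150 mm long lying beside the red arm on the robot's side, handle to its own -x. Bystander.
- globe: Amber blown-glass globe with a short neck, 106 mm diameter, 115 mm high, at the left. Origin under its centre. Bystander.
- wax_jar: Yellow wax jar with steel lid, 68 mm diameter, 75 mm high, at the right. Origin under its centre. Bystander.
- paddle: Wooden paddle lying flat, 275 mm long, blade 85 mm wide, 14 mm thick, at the right. Bystander.
- jacks: Steel glassblower's jacks (large tweezers), 310 mm long, 12 mm thick, lying flat at the far side. Bystander.

How it is judged:
On the way, in this order (a step that is already met when the one before it is completed fails the run):
1. fingers hold the red pad down with the red pointer at the red mark (within 5 mm in height) for 0.5 s (z of pointer_red in the frame of mark_red between -0.005 and 0.005 m and contact force between the fingers and pad_red above 1 N), for 0.5 s.
2. the red corner is let back up to rest (value of joint tilt_red between -0.02 and 0.02 rad and velocity of joint tilt_red between -0.05 and 0.05 rad/s), for 0.1 s.
3. fingers hold the blue pad down with the blue pointer at the blue mark (within 5 mm in height) for 0.5 s (z of pointer_blue in the frame of mark_blue between -0.005 and 0.005 m and contact force between the fingers and pad_blue above 1 N), for 0.5 s.
At the end, for the whole second after the job is handed in: Both corners are back at rest (tilt within 0.02 rad of zero and still), and every loose thing is within 30 mm of where it began (all of step 2 and value of joint tilt_blue between -0.02 and 0.02 rad and velocity of joint tilt_blue between -0.05 and 0.05 rad/s and distance of each of tumbler, cork_block, screwdriver, globe, wax_jar, paddle, jacks from where it was at the start of the episode below 0.03 m); the robot touches nothing.
It fails at once if a pointer is driven more than 12 mm below its mark (z of pointer_red in the frame of mark_red below -0.012 m or z of pointer_blue in the frame of mark_blue below -0.012 m).
It fails at once if the plate is pried up (tilt below -0.06 rad) (value of joint any of tilt_red, tilt_blue below -0.06 rad).
It fails at once if the mirror is touched with more than 0.5 N (contact force between any of the fingers, the arm and mirror above 0.5 N).
It fails at once if a bystander is moved or lifted by more than 30 mm (distance of any of tumbler, cork_block, screwdriver, globe, wax_jar, paddle, jacks from where it was at the start of the episode above 0.03 m).
It also fails if it takes over 58 s, if anything falls off the work surface, if the arm or the gripper's body presses on something with over 40 N, if the wrist force passes 120 N, or if a joint passes its speed limit or range.

ROBOT

A 6-joint arm with a two-finger parallel gripper is mounted at the origin on the work surface. World frame = base frame: x ahead of the robot, y to its left, z up, the work surface at z = 0. Lengths are in m, angles in rad, forces in N, time in s.
With the tool pointing down it reaches from about 0.25 to 0.725 m from the base axis. Payload 9.7 kg.
Tool frame: the origin (TCP) lies midway between the tips of the shut fingers; the grasp point (between the pads) lies 19 mm behind it; z points along the fingers, x is the direction in which the jaws open and shut, and the axes are right-handed (so a half turn about z gives the same grasp; the last joint's range is limited). The gripper opens to 85 mm and grips with 20 to 120 N. Pads are 22 mm wide; open, the fingers measure 114 mm over their backs; the gripper's body (76 mm by 85 mm) begins 54 mm behind the grasp point. The pads swing forward as they close: fully open they stand 13 mm farther back than shut.
Start: joints at [-1.282, 0.087, 0.176, 1.66, 0, 1.571], TCP at [0.157, -0.527, 0.231] pointing down, gripper open.
Joint ranges: [-3.13, 3.13], [-0.85, 1.81], [-1.15, 1.24], [-2.2, 2.28], [-1.44, 1.52], [-3.14, 3.14]. Speed limits (rad/s): [2.22, 2.22, 2.57, 3.14, 3.14, 3.14].

INTERFACE

Orientations are given as a 3x3 rotation matrix whose columns are the frame's x, y, z axes.
In Python, from bench import sense, viewer, workorder gives the robot as it stands.
- The arm moves only by the tool step_arm, never from a script. Its argument "motion" is a list of rows, each an object with "jaw": the opening, from 0 (shut) to 1 (fully open); "delta_pos": the shift along the tool's x, y, z in m, a list of three; "dr": the turn, a rotation vector about the tool's x, y, z in degrees, a list of three. In form: [{"jaw": jaw, "delta_pos": [x, y, z], "dr": [wx, wy, wz]}, ...]. A call has exactly 8 rows; each row shifts and turns the commanded pose from where the row before left it, along the tool's axes as they then stand; what a row does not reach is not made up. A row lasts 1/12 s, in which the tool goes at most 41.7 mm and 7.16 degrees, less where a joint would pass 70% of its speed; a pose out of reach is approached as far as the arm can. A call is refused whole if a number of a shift passes 0.0417 or a number of a turn 7.16, either way. A call with a gripper value outside its range is refused whole. The fingers move at their own pace and stop on an object; "force" is the grip in N (left out, the last holds). Time passes only in rows, so rows that do not move let the fingers close, or fill a call up. It gives the time, the measured TCP pose, the force and the opening at its end, in the units of the state.
- sense(): the state, without advancing time (a new reading comes with each control period).
- viewer.camera(name): name is "scene" or "top" or "wrist"; returns the picture (384x512x3 uint8, blue, green, red); there is no depth.
- viewer.get_calibration(name): a dict with "fx", "fy", "cx", "cy" (pixels), "distortion" ([k1, k2, p1, p2, k3] as OpenCV has them; the pictures are not rectified), "xyz" and "attitude" of the camera in the world; the wrist camera has in their place "hand_eye" (4x4, takes a point from camera to tool coordinates, whose origin is the TCP and whose axes are the tool frame's). Camera axes: x right, y down, z forward; pixel columns grow to the right and rows downward; lengths in m; the calibration is good to about 2 mm. A picture is of the moment at which its call begins: read the wrist's pose just before it. get_calibration takes no time and is no camera call.
- workorder.sign_off(): hands the job in, once; it reports no verdict.
Trained networks look in the newest picture that a camera, given by its name, has taken for a name from the list of things; names that differ only in an ending like _2 or _b are one class to them, and where a whole thing is asked for, a point or a joint stands for the part that bears it (a point fixed in the world has none). Each returns a list of dicts, best first, with "p" (0 to 1); they miss things now and then, are a little off and sometimes report something else, mostly with a low value. They report only what shows in the picture. A call takes as long as a camera call.
- viewer.find_in(camera, thing): "xy" ([column, row] in pixels, amid what is visible of it).
The state is a dict: "time": time; "joint_pos": joint angles; "dq": joint speeds; "tau": joint torques, N m; "tcp_pos": TCP position; "ee_rot": TCP orientation; "force": force on the tool from outside, world axes, zero at the start; "ft_torque": the same for the moment, N m; "gripper_width": opening from 0.0 (shut) to 1.0 (fully open).
Only numpy, scipy, OpenCV 4.12 (cv2) and the standard library are available. Lean on these libraries where they do the work, as an engineer would, in place of code of your own. Each camera call takes 0.05 s, during which the arm holds its last target.

## Working session

There is one attempt and no reset: what is moved stays moved. The work goes in short steps, Python scripts to look and compute and a tool call to move; the robot and the scene stay as the last step left them, time stands still between calls to the robot, and variables do not carry over. Pictures are saved under pics/ and viewed, and the job is handed in when it is done.

Besides the shell and the picture viewer there is one more tool, called after "Call:" as a command line: name --argument value ..., lists and objects as JSON in quotes. step_arm: Moves the arm, as the interface text tells. Its arguments: {"type":"object","properties":{"motion":{"type":"array","items":{"type":"object","properties":{"jaw":{"type":"number"},"delta_pos":{"type":"array","items":{"type":"number"}},"dr":{"type":"array","items":{"type":"number"}}}}},"force":{"type":"number"}},"required":["motion"]}

```bash
mkdir -p pics; ls
python3 - <<'E'
from bench import sense, viewer
import cv2
s=sense(); print(s)
for n in ("scene","top","wrist"):
    im=viewer.camera(n); cv2.imwrite(f"pics/{n}0.png",im); print(n,viewer.get_calibration(n))
E
```

```text
pics
{'time': 0.0, 'joint_pos': array([-1.28198189e+00,  8.74531890e-02,  1.75127763e-01,  1.65983621e+00,
       -1.75327375e-05,  1.57080281e+00]), 'dq': array([-1.27320417e-03, -6.03939011e-05, -1.25026112e-03,  2.27942813e-04,
       -6.93131166e-04,  9.65481051e-04]), 'tau': array([ 2.73596861e-04, -5.20383918e+01,  4.64807689e+01,  1.61893247e-02,
        2.06060014e-05,  9.41772868e-06]), 'tcp_pos': array([ 0.15657349, -0.52698435,  0.23058361]), 'ee_rot': array([[ 2.84809486e-01, -9.58584056e-01, -4.05668529e-04],
       [-9.58583169e-01, -2.84809775e-01,  1.30376785e-03],
       [-1.36530944e-03,  1.75415717e-05, -9.99999068e-01]]), 'force': array([-0.20397268,  0.7256209 , -0.11140045]), 'ft_torque': array([-0.0242854 , -0.00052181, -0.01928321]), 'gripper_width': 0.9986694213493157}
scene {'fx': 354.70042963131294, 'fy': 354.70042963131294, 'cx': 259.6969893524842, 'cy': 193.8563673520281, 'distortion': array([0.02253446, 0.        , 0.        , 0.        , 0.        ]), 'xyz': array([0.99997994, 0.70088122, 0.82532507]), 'attitude': array([[-0.8485682 ,  0.3457439 , -0.40
[... 410 characters left out ...]
0365e-01,  1.03414183e-01],
       [-9.99620211e-01, -2.75576819e-02,  9.32930036e-05],
       [ 2.75709762e-03, -1.03377465e-01, -9.94638376e-01]])}
wrist {'fx': 270.3386378262301, 'fy': 270.3386378262301, 'cx': 253.87270833478635, 'cy': 185.03412517343315, 'distortion': array([-0.00012809,  0.        ,  0.        ,  0.        ,  0.        ]), 'hand_eye': array([[ 9.99999176e-01, -7.47140915e-04,  1.04368454e-03,
         8.73006824e-06],
       [ 4.30178289e-04,  9.61183722e-01,  2.75908803e-01,
        -6.99320447e-02],
       [-1.20931534e-03, -2.75908127e-01,  9.61183252e-01,
        -1.41439489e-01],
       [ 0.00000000e+00,  0.00000000e+00,  0.00000000e+00,
         1.00000000e+00]])}
```

View pics/scene0.png

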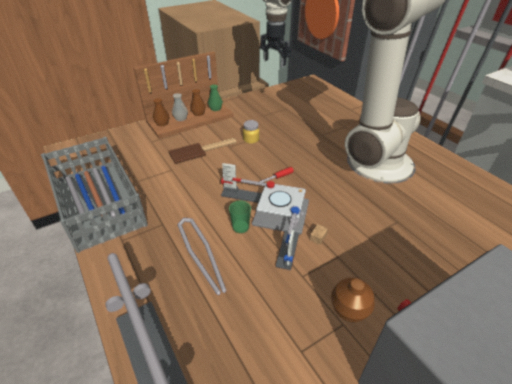

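View pics/top0.png

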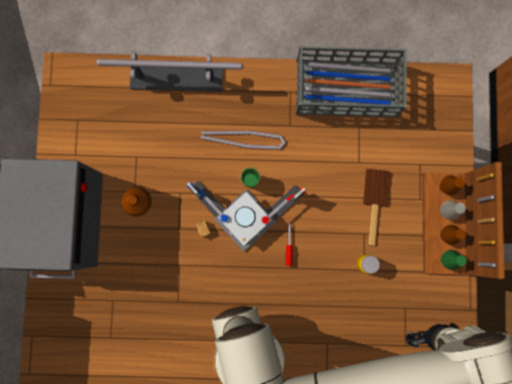

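View pics/wrist0.png

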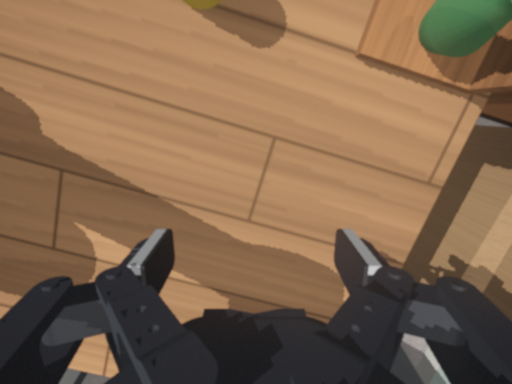

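The scene camera shows the mount around (280,205) and the top camera around (245,218). I'll enlarge both.

```bash
cat > h.py <<'E'
import numpy as np, cv2
from bench import sense, viewer
def cal(n, s=None):
    c=viewer.get_calibration(n); K=np.array([[c['fx'],0,c['cx']],[0,c['fy'],c['cy']],[0,0,1.]])
    if 'xyz' in c: R=np.array(c['attitude']); t=np.array(c['xyz'])
    else:
        T=np.array(c['hand_eye']); Rw=np.array(s['ee_rot']); R=Rw@T[:3,:3]; t=Rw@T[:3,3]+np.array(s['tcp_pos'])
    return K,np.array(c['distortion']),R,t
def ray(C,uv):
    K,d,R,t=C; p=cv2.undistortPoints(np.array([[uv]],float),K,d)[0,0]
    v=R@np.array([p[0],p[1],1]); return t,v/np.linalg.norm(v)
def onz(C,uv,z):
    t,v=ray(C,uv); return t+v*(z-t[2])/v[2]
def proj(C,X):
    K,d,R,t=C; rv=cv2.Rodrigues(R.T)[0]
    return cv2.projectPoints(np.atleast_2d(X).astype(float),rv,-R.T@t,K,d)[0][:,0]
def tri(obs):
    A=np.zeros((3,3));b=np.zeros(3)
    for C,uv in obs:
        t,v=ray(C,uv);P=np.eye(3)-np.outer(v,v);A+=P;b+=P@t
    X=np.linalg.solve(A,b); return X,[np.round(proj(C,X)[0]-uv,2) for C,uv in obs]
def crop(im,x0,y0,x1,y1,k,fn): cv2.imwrite(fn,cv2.resize(im[y0:y1,x0:x1],None,fx=k,fy=k,interpolation=cv2.INTER_CUBIC))
E
python3 - <<'E'
from h import *
a=cv2.imread('pics/scene0.png'); b=cv2.imread('pics/top0.png')
crop(a,210,150,330,275,6-1,'pics/sc_z.png'); crop(b,180,160,310,260,6,'pics/top_z.png')
for n in ('scene','top'):
    viewer.camera(n)
    for t in ('pad_red','pad_blue','mark_red','mark_blue','pointer_red','pointer_blue','mirror'):
        print(n,t,[(np.round(r['xy'],1),round(r['p'],2)) for r in viewer.find_in(n,t)[:2]])
E
```

```text
scene pad_red [(array([273.2, 184.6]), 0.39)]
scene pad_blue []
scene mark_red [(array([192.2, 147.9]), 0.15)]
scene mark_blue [(array([289.3, 254.3]), 0.48)]
scene pointer_red [(array([278.6, 201.2]), 0.84), (array([295.2, 207.1]), 0.34)]
scene pointer_blue [(array([283.1, 203.2]), 0.79)]
scene mirror [(array([278.6, 199.8]), 0.79)]
top pad_red [(array([264.7, 219.2]), 0.49)]
top pad_blue []
top mark_red []
top mark_blue []
top pointer_red [(array([246.3, 216.9]), 0.8)]
top pointer_blue [(array([245.1, 215.8]), 0.65)]
top mirror [(array([245.4, 215.4]), 0.66)]
```

View pics/sc_z.png

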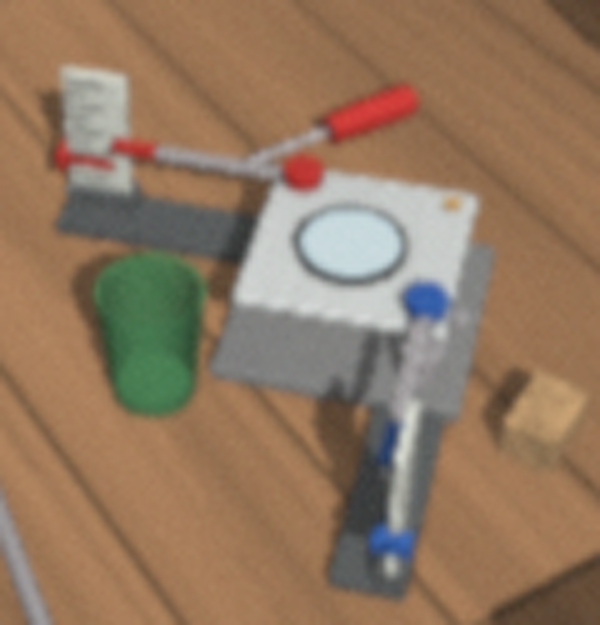

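View pics/top_z.png

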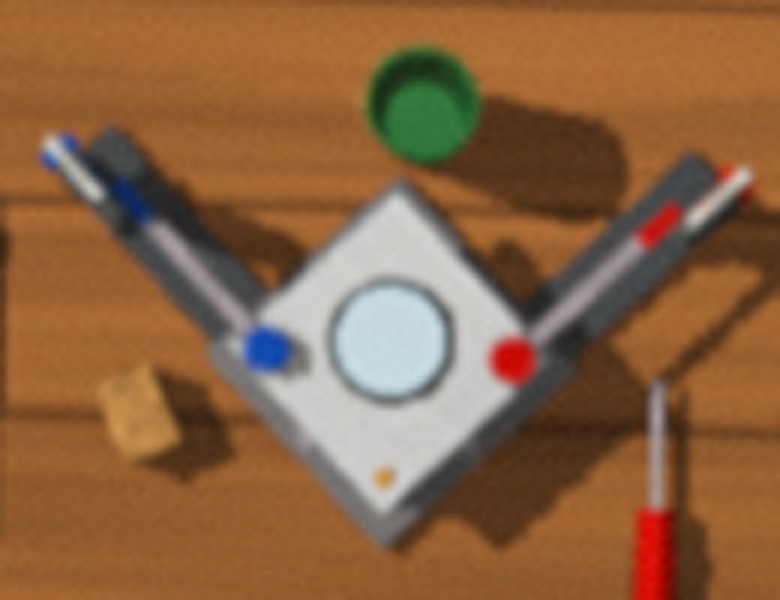

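Run:
```python
from h import *
S=cal('scene');T=cal('top')
def s(u,v):return np.array([(u+.5)/5-.5+210,(v+.5)/5-.5+150])
def t(u,v):return np.array([(u+.5)/6-.5+180,(v+.5)/6-.5+160])
P={}
for n,a,b in [('red pad top',(303,168),(514,361)),('blue pad top',(427,293),(267,349)),('brass',(453,203),(385,477)),('mirror',(351,244),(391,341)),('red tip',(115,147),(678,210)),('red bar outer',(60,155),(745,190)),('red plate topouter',(62,68),(748,172)),('red plate topinner',(130,76),(690,227))]:
    X,e=tri([(S,s(*a)),(T,t(*b))]);P[n]=X;print(n,X.round(4),e)
r,b,p=P['red pad top'],P['blue pad top'],P['brass']
print(np.linalg.norm((r-p)[:2]),np.linalg.norm((b-p)[:2]),np.linalg.norm((r-b)[:2]))
d=((r+b)/2-p)[:2];print('yaw',np.degrees(np.arctan2(d[1],d[0])), np.degrees(np.arctan2(*(b-r)[:2][::-1]))-90)
```

```text
red pad top [ 0.4896 -0.0413  0.0777] [array([0.19, 0.02]), array([ 0.11, -0.14])]
blue pad top [0.4925 0.1006 0.081 ] [array([0.26, 0.03]), array([ 0.15, -0.17])]
brass [0.4208 0.0314 0.0698] [array([0.02, 0.  ]), array([ 0.01, -0.01])]
mirror [0.4996 0.0299 0.0699] [array([0.18, 0.02]), array([ 0.11, -0.13])]
red tip [ 0.5803 -0.1344  0.0695] [array([0.12, 0.01]), array([ 0.07, -0.1 ])]
red bar outer [ 0.5989 -0.1775  0.0399] [array([0.86, 0.1 ]), array([ 0.46, -0.71])]
red plate topouter [ 0.5979 -0.1698  0.1199] [array([0.29, 0.04]), array([ 0.16, -0.24])]
red plate topinner [ 0.565  -0.1372  0.1214] [array([0.1 , 0.01]), array([ 0.05, -0.08])]
0.1000976147291267 0.0996582256416884 0.14192873760717686
yaw -1.4219559109950104 -1.1698854714560554
```

Call:
step_arm --motion '[{"jaw": 1,"delta_pos": [-0.0173,-0.0368,0],"dr": [0,0,0]},{"jaw": 1,"delta_pos": [-0.0173,-0.0368,0],"dr": [0,0,0]},{"jaw": 1,"delta_pos": [-0.0173,-0.0368,0],"dr": [0,0,0]},{"jaw": 1,"delta_pos": [-0.0173,-0.0368,0],"dr": [0,0,0]},{"jaw": 1,"delta_pos": [-0.0173,-0.0368,0],"dr": [0,0,0]},{"jaw": 1,"delta_pos": [-0.0173,-0.0368,0],"dr": [0,0,0]},{"jaw": 1,"delta_pos": [-0.0173,-0.0368,0],"dr": [0,0,0]},{"jaw": 1,"delta_pos": [-0.0173,-0.0368,0],"dr": [0,0,0]}]'

```text
time: 1.62
tcp_pos: [0.4006, -0.3091, 0.2315]
ee_rot: [[0.285, -0.959, 0.0], [-0.959, -0.285, -0.0], [0.001, -0.0, -1.0]]
force: [0.4, -1.0, 0.0]
gripper_width: 0.999
```

Call:
step_arm --motion '[{"jaw": 1,"delta_pos": [-0.0173,-0.0368,0],"dr": [0,0,0]},{"jaw": 1,"delta_pos": [-0.0173,-0.0368,0],"dr": [0,0,0]},{"jaw": 1,"delta_pos": [-0.0173,-0.0368,0],"dr": [0,0,0]},{"jaw": 1,"delta_pos": [-0.0173,-0.0368,0],"dr": [0,0,0]},{"jaw": 1,"delta_pos": [-0.0173,-0.0368,0],"dr": [0,0,0]},{"jaw": 1,"delta_pos": [-0.0173,-0.0368,0],"dr": [0,0,0]},{"jaw": 1,"delta_pos": [-0.0173,-0.0368,0],"dr": [0,0,0]},{"jaw": 1,"delta_pos": [-0.0173,-0.0368,0],"dr": [0,0,0]}]'

```text
time: 2.28
tcp_pos: [0.6435, -0.0924, 0.2313]
ee_rot: [[0.285, -0.959, 0.0], [-0.959, -0.285, -0.0], [0.0, -0.0, -1.0]]
force: [0.8, -0.4, 0.3]
gripper_width: 1.001
```

Call:
step_arm --motion '[{"jaw": 1,"delta_pos": [0,0,0],"dr": [0,0,-7]},{"jaw": 1,"delta_pos": [0,0,0],"dr": [0,0,-7]},{"jaw": 1,"delta_pos": [0,0,0],"dr": [0,0,-7]},{"jaw": 1,"delta_pos": [0,0,0],"dr": [0,0,-6]},{"jaw": 1,"delta_pos": [0,0,0],"dr": [-6,0,0]},{"jaw": 1,"delta_pos": [0,0,0],"dr": [-6,0,0]},{"jaw": 1,"delta_pos": [0,0,0],"dr": [-6,0,0]},{"jaw": 1,"delta_pos": [0,0,0],"dr": [-6,0,0]}]'

```text
time: 2.95
tcp_pos: [0.6421, -0.0944, 0.2326]
ee_rot: [[0.689, -0.662, -0.296], [-0.725, -0.628, -0.284], [0.002, 0.41, -0.912]]
force: [0.7, -0.1, 0.4]
gripper_width: 0.999
```

Run:
```python
from h import *
import pickle
s=sense(); im=viewer.camera('wrist'); cv2.imwrite('pics/w1.png',im); pickle.dump(s,open('w1.pkl','wb'))
for t in ('mark_red','pointer_red','pad_red'):
    print(t,[(np.round(r['xy'],1),round(r['p'],2)) for r in viewer.find_in('wrist',t)[:2]])
print(proj(cal('wrist',s),[[.5804,-.1356,.07],[.49,-.041,.078]]))
```

```text
mark_red [(array([273.5, 166.3]), 0.56)]
pointer_red [(array([ 82.8, 121.3]), 0.61)]
pad_red [(array([132.9, 169.2]), 0.69)]
[[242.95186964 167.92596523]
 [132.50538458 172.36220767]]
```

View pics/w1.png

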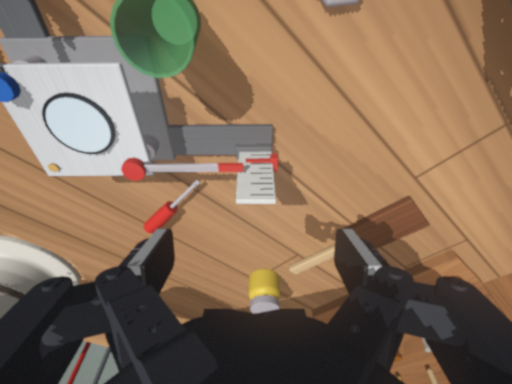

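Run:
```python
from h import *
crop(cv2.imread('pics/w1.png'),220,140,295,215,8,'pics/w1z.png')
```

```text
(no output)
```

View pics/w1z.png

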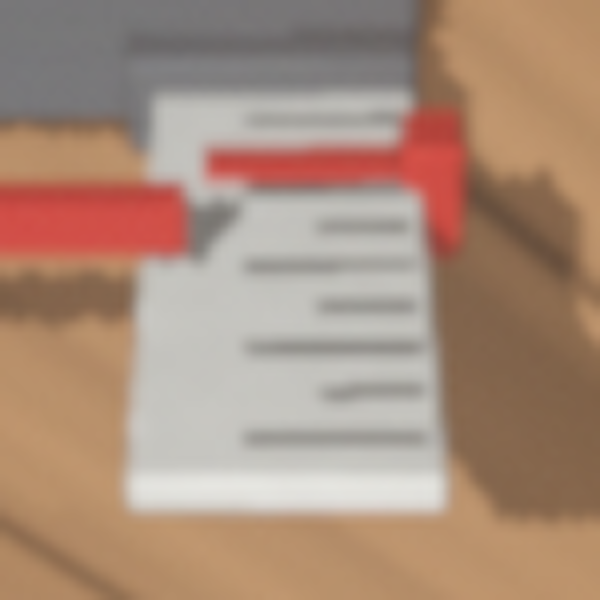

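Call:
step_arm --motion '[{"jaw": 1,"delta_pos": [0,-0.0123,0.0274],"dr": [0,0,0]},{"jaw": 1,"delta_pos": [0,-0.0123,0.0274],"dr": [0,0,0]},{"jaw": 1,"delta_pos": [0,-0.0123,0.0274],"dr": [0,0,0]},{"jaw": 1,"delta_pos": [0,0,0],"dr": [-6,0,0]},{"jaw": 1,"delta_pos": [0,0,0],"dr": [-6,0,0]},{"jaw": 1,"delta_pos": [0,0,0],"dr": [0,0,0]},{"jaw": 1,"delta_pos": [0,0,0],"dr": [0,0,0]},{"jaw": 1,"delta_pos": [0,0,0],"dr": [0,0,0]}]'

```text
time: 3.82
tcp_pos: [0.6427, -0.0946, 0.1443]
ee_rot: [[0.688, -0.591, -0.421], [-0.725, -0.558, -0.403], [0.003, 0.582, -0.813]]
force: [-0.6, -0.8, 1.0]
gripper_width: 1.003
```

Run:
```python
from h import *
import pickle
s=sense(); im=viewer.camera('wrist'); cv2.imwrite('pics/w2.png',im); pickle.dump(s,open('w2.pkl','wb'))
c=proj(cal('wrist',s),[[.5804,-.1356,.07],[.49,-.041,.078]]);print(c)
x,y=c[0].astype(int)
x0,y0=max(0,x-45),max(0,y-50)
print(x0,y0); crop(im,x0,y0,x0+100,y0+85,7,'pics/w2z.png')
```

```text
[[239.80395385 201.59748741]
 [100.64870272 209.3009962 ]]
194 151
```

View pics/w2z.png

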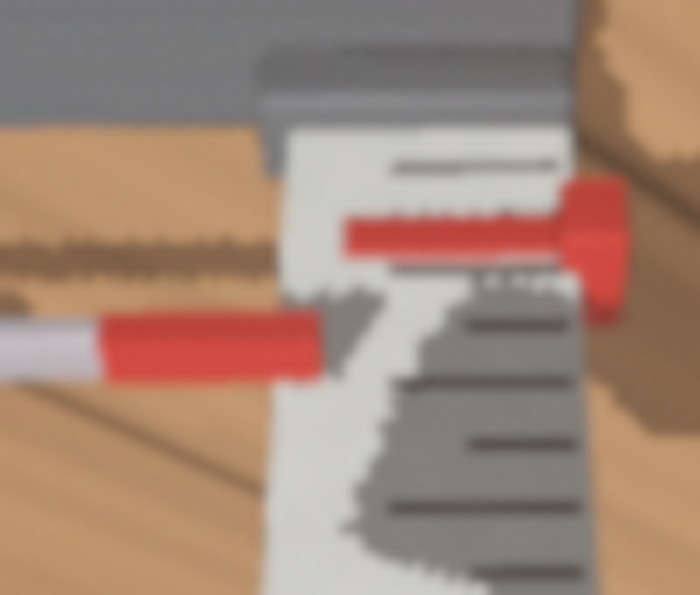

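Run:
```python
from h import *
import pickle
A=cal('wrist',pickle.load(open('w1.pkl','rb')));B=cal('wrist',pickle.load(open('w2.pkl','rb')))
a=lambda u,v:np.array([(u+.5)/8-.5+220,(v+.5)/8-.5+140]); b=lambda u,v:np.array([(u+.5)/7-.5+194,(v+.5)/7-.5+151])
for n,p,q in [('bar whole c',(207,166),(345,237)),('bar low edge',(207,150),(345,217)),('bar top edge',(207,184),(345,259)),('tip',(186,222),(322,347)),('tick',(248,266),(392,383)),('tick30',(248,120),(392,167))]:
    print(n,*tri([(A,a(*p)),(B,b(*q))]))
# intersect w/ vertical arm plane
pv=np.array([.4208,.0314,0]);ang=np.radians(-46.3);nn=np.array([-np.sin(ang),np.cos(ang),0])
for C,uvs in ((A,[a(207,166),a(207,161),a(186,222)]),(B,[b(345,237),b(345,231),b(322,347)])):
    for uv in uvs:
        t,v=ray(C,uv); X=t+v*(nn@(pv-t))/(nn@v); print(X.round(4), np.linalg.norm((X-pv)[:2]).round(4))
im=cv2.imread('pics/w2.png'); print(im[178:206,247]);
```

```text
bar whole c [ 0.57636679 -0.14240971  0.04291626] [array([-0.05, -0.  ]), array([0.07, 0.  ])]
bar low edge [ 0.57717647 -0.14159575  0.04000583] [array([-0.05, -0.  ]), array([0.06, 0.  ])]
bar top edge [ 0.57536025 -0.14340519  0.04597108] [array([-0.06, -0.  ]), array([0.08, 0.  ])]
tip [ 0.57992334 -0.13565423  0.06802494] [array([-0.01, -0.  ]), array([0.01, 0.  ])]
tick [ 0.58065118 -0.14801135  0.0686434 ] [array([0.07, 0.  ]), array([-0.08, -0.  ])]
tick30 [ 0.58063891 -0.14765931  0.02876154] [array([0.07, 0.  ]), array([-0.09, -0.  ])]
[ 0.5822 -0.1375  0.0538] 0.2336
[ 0.5822 -0.1375  0.0524] 0.2336
[ 0.5802 -0.1354  0.0685] 0.2307
[ 0.5821 -0.1374  0.049 ] 0.2335
[ 0.5821 -0.1374  0.0479] 0.2334
[ 0.5802 -0.1354  0.0683] 0.2307
[[196 201 202]
 [196 201 201]
 [191 196 200]
 [164 169 195]
 [110 115 189]
 [ 69  75 187]
 [ 62  69 188]
 [ 65  72 193]
 [ 80  87 201]
 [124 131 206]
 [169 174 204]
 [192 197 203]
 [197 202 202]
 [192 197 198]
 [172 176 177]
 [138 143 145]
 [127 131 134]
 [136 141 144]
 [157 162 164]
 [174 179 180]
 [185 190 191]
 [194 198 200]
 [198 203 204]
 [199 204 204]
 [199 204 205]
 [199 203 204]
 [198 203 204]
 [198 203 204]]
```

Call:
step_arm --motion '[{"jaw": 0,"delta_pos": [0,0,0],"dr": [6,0,0]},{"jaw": 0,"delta_pos": [0,0,0],"dr": [6,0,0]},{"jaw": 0,"delta_pos": [0,0,0],"dr": [6,0,0]},{"jaw": 0,"delta_pos": [0,0,0],"dr": [6,0,0]},{"jaw": 0,"delta_pos": [0,0,0],"dr": [6,0,0]},{"jaw": 0,"delta_pos": [0,0,0],"dr": [6,0,0]},{"jaw": 0,"delta_pos": [0,0,0],"dr": [0,-6,0]},{"jaw": 0,"delta_pos": [0,0,0],"dr": [0,0,0]}]'

```text
time: 4.53
tcp_pos: [0.6384, -0.0959, 0.1426]
ee_rot: [[0.683, -0.727, -0.072], [-0.723, -0.686, 0.08], [-0.108, -0.002, -0.994]]
force: [1.9, -0.1, -1.1]
gripper_width: 0.0
```

```bash
cat >> h.py <<'E'
def todelta(tgt):
    s=sense(); R=np.array(s['ee_rot']); d=np.array(tgt)-s['tcp_pos']
    print('world',d.round(4),'tool',(R.T@d).round(4),'down1mm',(R.T@[0,0,-.001]).round(5)); return R.T@d
E
python3 - <<'E'
from h import *
todelta([.4898,-.041,.1]);S=sense();print(S['force'],S['gripper_width'])
E
```

```text
world [-0.1486  0.0549 -0.0426] tool [-0.1366  0.0705  0.0575] down1mm [0.00011 0.      0.00099]
[ 1.89620467 -0.07313588 -1.09980445] 0.00044472181035632395
```

Call:
step_arm --motion '[{"jaw": 0,"delta_pos": [-0.0228,0.0118,0.0096],"dr": [0,0,0]},{"jaw": 0,"delta_pos": [-0.0228,0.0118,0.0096],"dr": [0,0,0]},{"jaw": 0,"delta_pos": [-0.0228,0.0118,0.0096],"dr": [0,0,0]},{"jaw": 0,"delta_pos": [-0.0228,0.0118,0.0096],"dr": [0,0,0]},{"jaw": 0,"delta_pos": [-0.0228,0.0118,0.0096],"dr": [0,0,0]},{"jaw": 0,"delta_pos": [-0.0228,0.0117,0.0096],"dr": [0,0,0]},{"jaw": 0,"delta_pos": [0,0,0],"dr": [0,0,0]},{"jaw": 0,"delta_pos": [0,0,0],"dr": [0,0,0]}]'

```text
time: 5.2
tcp_pos: [0.4943, -0.0399, 0.1015]
ee_rot: [[0.686, -0.724, -0.063], [-0.721, -0.689, 0.074], [-0.097, -0.005, -0.995]]
force: [0.4, 0.3, 0.8]
gripper_width: 0.001
```

Run:
```python
from h import *
import pickle
s=sense(); im=viewer.camera('wrist'); cv2.imwrite('pics/w3.png',im); pickle.dump(s,open('w3.pkl','wb'))
print(s['force'],s['ft_torque'],proj(cal('wrist',s),[[.5804,-.1356,.07],[.49,-.041,.078]]))
todelta([.4898,-.041,.08])
```

```text
[0.35100738 0.27316129 0.78970301] [-0.0678275  -0.11022171 -0.0100896 ] [[456.62190321 226.02767226]
 [253.61888798 223.47633703]]
world [-0.0053 -0.0009 -0.0214] tool [-0.0009  0.0046  0.0216] down1mm [0.0001 0.     0.001 ]
```

View pics/w3.png

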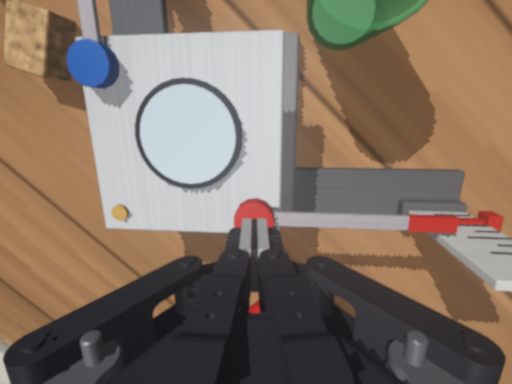

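Call:
step_arm --motion '[{"jaw": 0,"delta_pos": [-0.001,0.0025,0.007],"dr": [0,0,0]},{"jaw": 0,"delta_pos": [0,0.002,0.007],"dr": [0,0,0]},{"jaw": 0,"delta_pos": [0,0,0.005],"dr": [0,0,0]},{"jaw": 0,"delta_pos": [0,0,0.004],"dr": [0,0,0]},{"jaw": 0,"delta_pos": [0,0,0.003],"dr": [0,0,0]},{"jaw": 0,"delta_pos": [0,0,0.0025],"dr": [0,0,0]},{"jaw": 0,"delta_pos": [0,0,0],"dr": [0,0,0]},{"jaw": 0,"delta_pos": [0,0,0],"dr": [0,0,0]}]'

```text
time: 5.92
tcp_pos: [0.4878, -0.0402, 0.0702]
ee_rot: [[0.685, -0.725, -0.071], [-0.721, -0.689, 0.075], [-0.104, -0.0, -0.995]]
force: [2.2, -4.2, 4.3]
gripper_width: 0.003
```

```bash
cat > look.py <<'E'
from h import *
import pickle,sys
k=sys.argv[1]; w=[int(q) for q in sys.argv[2:6]]
s=sense(); im=viewer.camera('wrist'); cv2.imwrite(f'pics/{k}.png',im); pickle.dump(s,open(f'{k}.pkl','wb'))
print(s['time'],s['tcp_pos'],s['force'],s['ft_torque'])
crop(im,*w,6,f'pics/{k}z.png')
E
python3 look.py w4 392 180 512 270
```

```text
5.9167 [ 0.48777509 -0.04016872  0.07024905] [ 2.23874551 -4.16449946  4.30967262] [-0.64065622 -0.47981599  0.01190774]
```

View pics/w4z.png

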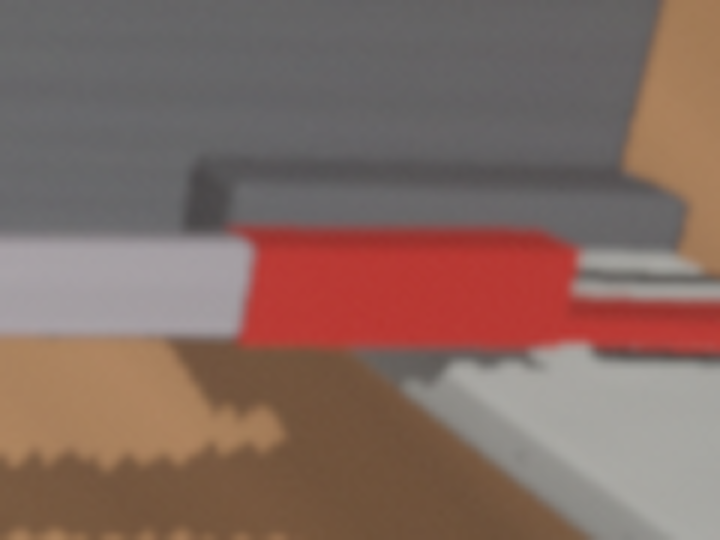

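```bash
cat > tip.py <<'E'
from h import *
import pickle
pv=np.array([.4208,.0314,0])
def tip(k,uv,w,ang,sc=6):
    C=cal('wrist',pickle.load(open(k+'.pkl','rb')))
    uv=[(uv[0]+.5)/sc-.5+w[0],(uv[1]+.5)/sc-.5+w[1]]
    a=np.radians(ang);nn=np.array([-np.sin(a),np.cos(a),0]);er=np.array([np.cos(a),np.sin(a),0])
    t,v=ray(C,uv)
    X1=t+v*(nn@(pv-t))/(nn@v)          # arm plane
    X2=t+v*((er@pv+.230)-er@t)/(er@v)  # r=230 plane
    print(k,'armplane',X1.round(4),'r',(er@(X1-pv)).round(4),'| r-plane',X2.round(4),'lat',(nn@(X2-pv)).round(4))
E
python3 - <<'E'
from tip import *
tip('w4',(573,298),(392,180),-46.3)
# rest reference in w3
tip('w3',(440,217),(0,0),-46.3,1)
crop(cv2.imread('pics/w3.png'),392,180,512,270,6,'pics/w3z.png')
E
```

```text
w4 armplane [ 0.5821 -0.1374  0.0531] r 0.2334 | r-plane [ 0.5811 -0.1335  0.0576] lat 0.002
w3 armplane [ 0.5789 -0.1341  0.055 ] r 0.2289 | r-plane [ 0.5792 -0.1354  0.0531] lat -0.0007
```

View pics/w3z.png

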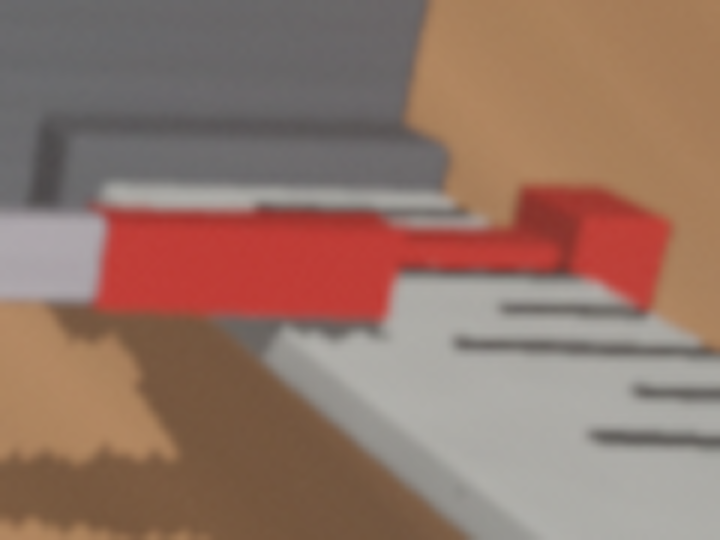

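Call:
step_arm --motion '[{"jaw": 0,"delta_pos": [0,0,0.001],"dr": [0,0,0]},{"jaw": 0,"delta_pos": [0,0,0.001],"dr": [0,0,0]},{"jaw": 0,"delta_pos": [0,0,0.0008],"dr": [0,0,0]},{"jaw": 0,"delta_pos": [0,0,0],"dr": [0,0,0]},{"jaw": 0,"delta_pos": [0,0,0],"dr": [0,0,0]},{"jaw": 0,"delta_pos": [0,0,0],"dr": [0,0,0]},{"jaw": 0,"delta_pos": [0,0,0],"dr": [0,0,0]},{"jaw": 0,"delta_pos": [0,0,0],"dr": [0,0,0]}]'

```text
time: 6.63
tcp_pos: [0.4876, -0.0399, 0.0676]
ee_rot: [[0.685, -0.725, -0.071], [-0.721, -0.689, 0.075], [-0.103, -0.001, -0.995]]
force: [2.7, -3.3, 6.7]
gripper_width: -0.003
```

```bash
python3 look.py w5 392 180 512 270
python3 - <<'E'
from h import *
im=viewer.camera('scene'); cv2.imwrite('pics/s5.png',im); crop(im,215,155,290,205,10,'pics/s5z.png')
E
```

```text
6.6333 [ 0.48755331 -0.03991578  0.0676421 ] [ 2.70885128 -3.29167838  6.68713929] [-0.71867367 -0.5441065   0.02851904]
```

View pics/w5z.png

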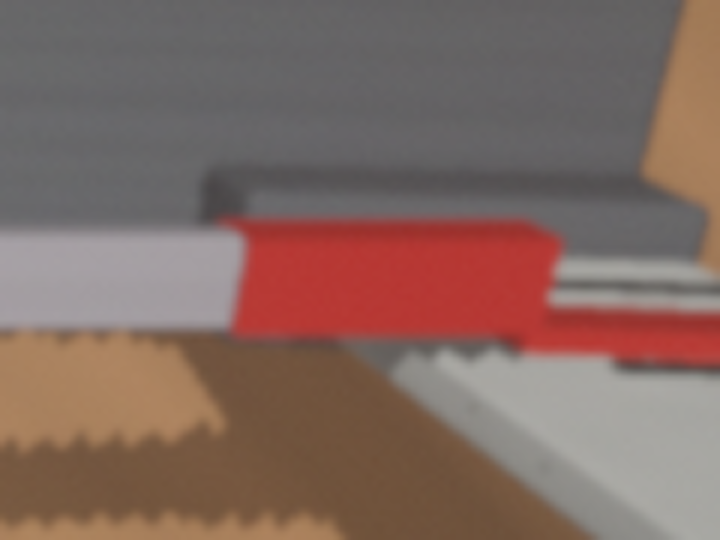

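View pics/s5z.png

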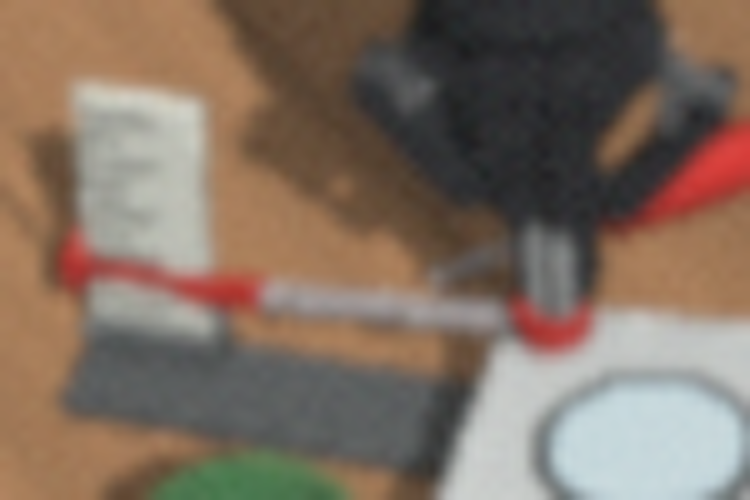

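Run:
```python
from tip import *
tip('w5',(555,287),(392,180),-46.3)
S=cal('scene')
f=lambda X:(proj(S,X)-[[215,155]]+.5)*10-.5
a=np.radians(-46.3);er=np.array([np.cos(a),np.sin(a),0]);n=np.array([-np.sin(a),np.cos(a),0])
for z in (.07,.05,.045,.04): print(z,f(pv+.231*er+[0,0,z]),f(pv+.231*er-.0085*n+[0,0,z]),f(pv+.265*er-.0085*n+[0,0,z]))
```

```text
w5 armplane [ 0.5819 -0.1372  0.0479] r 0.2332 | r-plane [ 0.581  -0.1336  0.0521] lat 0.0018
0.07 [[179.68815218 241.70109003]] [[187.29286126 226.45244409]] [[ 92.05723304 210.41434885]]
0.05 [[182.25447602 287.26409819]] [[189.76391686 271.95061396]] [[ 95.55030289 255.86284932]]
0.045 [[182.88698939 298.49921775]] [[190.37298873 283.1704807 ]] [[ 96.41135365 267.07115727]]
0.04 [[183.5159387  309.67313278]] [[190.97864388 294.32951445]] [[ 97.26760176 278.21896557]]
```

Call:
step_arm --motion '[{"jaw": 0,"delta_pos": [0,0,0.0012],"dr": [0,0,0]},{"jaw": 0,"delta_pos": [0,0,0],"dr": [0,0,0]},{"jaw": 0,"delta_pos": [0,0,0],"dr": [0,0,0]},{"jaw": 0,"delta_pos": [0,0,0],"dr": [0,0,0]},{"jaw": 0,"delta_pos": [0,0,0],"dr": [0,0,0]},{"jaw": 0,"delta_pos": [0,0,0],"dr": [0,0,0]},{"jaw": 0,"delta_pos": [0,0,0],"dr": [0,0,0]},{"jaw": 0,"delta_pos": [0,0,0],"dr": [0,0,0]}]'

```text
time: 7.4
tcp_pos: [0.4876, -0.0399, 0.0666]
ee_rot: [[0.685, -0.725, -0.07], [-0.721, -0.689, 0.075], [-0.103, -0.001, -0.995]]
force: [3.3, -4.3, 6.7]
gripper_width: -0.001
```

```bash
python3 look.py w6 392 180 512 270
python3 - <<'E'
from h import *
im=viewer.camera('scene'); cv2.imwrite('pics/s6.png',im); crop(im,215,155,290,205,10,'pics/s6z.png')
E
```

```text
7.4 [ 0.48760897 -0.03989486  0.06658961] [ 3.34893048 -4.26323886  6.66974716] [-0.80829254 -0.55127632 -0.02123151]
```

View pics/w6z.png

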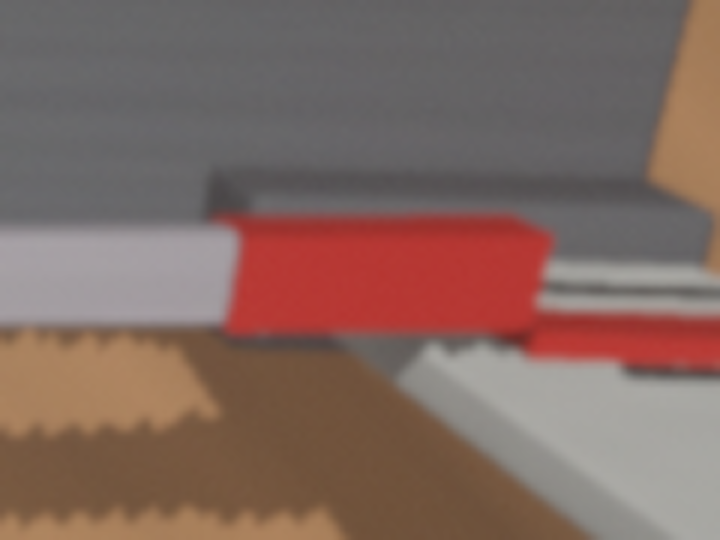

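View pics/s6z.png

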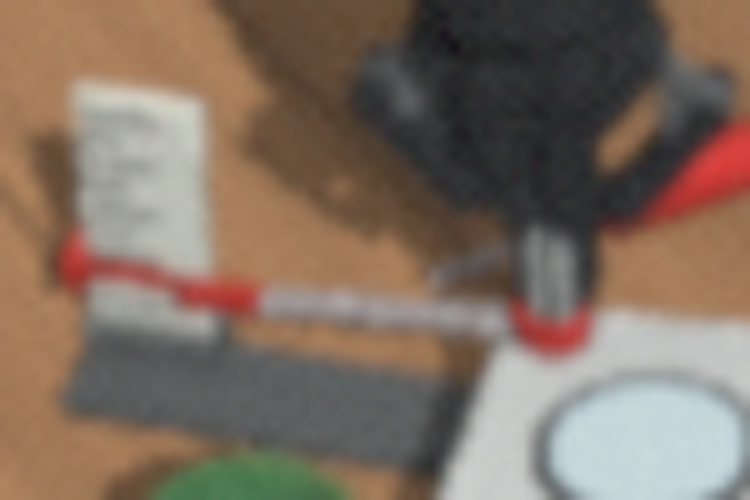

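Call:
step_arm --motion '[{"jaw": 0,"delta_pos": [0,0,0.0009],"dr": [0,0,0]},{"jaw": 0,"delta_pos": [0,0,0],"dr": [0,0,0]},{"jaw": 0,"delta_pos": [0,0,0],"dr": [0,0,0]},{"jaw": 0,"delta_pos": [0,0,0],"dr": [0,0,0]},{"jaw": 0,"delta_pos": [0,0,0],"dr": [0,0,0]},{"jaw": 0,"delta_pos": [0,0,0],"dr": [0,0,0]},{"jaw": 0,"delta_pos": [0,0,0],"dr": [0,0,0]},{"jaw": 0,"delta_pos": [0,0,0],"dr": [0,0,0]}]'

```text
time: 8.17
tcp_pos: [0.4876, -0.0399, 0.0658]
ee_rot: [[0.685, -0.725, -0.07], [-0.721, -0.689, 0.075], [-0.103, -0.001, -0.995]]
force: [3.3, -4.6, 6.5]
gripper_width: -0.0
```

```bash
python3 look.py w7 392 180 512 270
python3 - <<'E'
from tip import *
tip('w6',(545,283),(392,180),-46.3)
im=viewer.camera('scene'); cv2.imwrite('pics/s7.png',im); crop(im,215,155,290,205,10,'pics/s7z.png')
C=cal('wrist',pickle.load(open('w7.pkl','rb')))
a=np.radians(-46.3);er=np.array([np.cos(a),np.sin(a),0]);n=np.array([-np.sin(a),np.cos(a),0])
# predicted tip top-face-end centre for tilts, pivot z .058, pointer top-face at rest .070
for th in (.09,.1,.11,.12):
    c,s_=np.cos(th),np.sin(th); r=.231*c+.012*s_; z=.058+.012*c-.231*s_
    u=proj(C,pv+r*er+[0,0,z])[0]; print(th,round(z,4),(u-[392,180]+.5)*6-.5)
E
```

```text
8.1667 [ 0.48763369 -0.03989522  0.06579063] [ 3.29146966 -4.55593205  6.50181141] [-0.85890274 -0.60006162  0.00377437]
w6 armplane [ 0.5818 -0.137   0.0459] r 0.233 | r-plane [ 0.5809 -0.1337  0.0499] lat 0.0017
0.09 0.0492 [553.96332746 300.06927234]
0.1 0.0469 [536.1959011  289.90576742]
0.11 0.0446 [518.67372826 280.01603999]
0.12 0.0423 [501.38894044 270.39015975]
```

View pics/w7z.png

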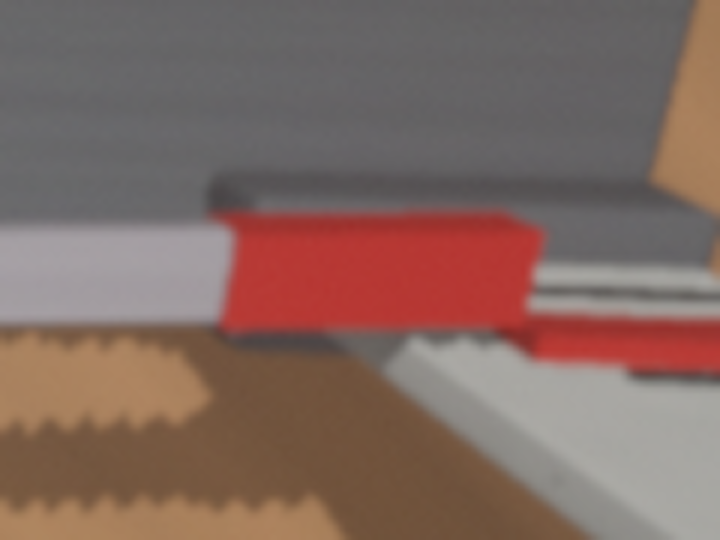

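View pics/s7z.png

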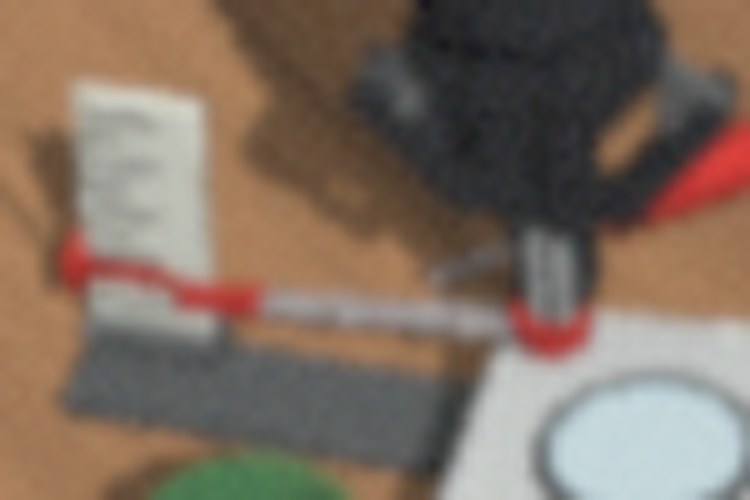

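Call:
step_arm --motion '[{"jaw": 0,"delta_pos": [0,0,0],"dr": [0,0,0]},{"jaw": 0,"delta_pos": [0,0,-0.005],"dr": [0,0,0]},{"jaw": 0,"delta_pos": [0,0,-0.008],"dr": [0,0,0]},{"jaw": 0,"delta_pos": [0,0,-0.015],"dr": [0,0,0]},{"jaw": 0,"delta_pos": [0,0,0],"dr": [0,0,0]},{"jaw": 0,"delta_pos": [0,0,0],"dr": [0,0,0]},{"jaw": 0,"delta_pos": [0,0,0],"dr": [0,0,0]},{"jaw": 0,"delta_pos": [0,0,0],"dr": [0,0,0]}]'

```text
time: 8.93
tcp_pos: [0.4884, -0.0415, 0.0921]
ee_rot: [[0.685, -0.725, -0.073], [-0.721, -0.689, 0.076], [-0.106, 0.001, -0.994]]
force: [1.2, -0.2, 0.3]
gripper_width: -0.0
```

```bash
python3 look.py w8 392 180 512 270; python3 -c "
from h import *
print(sense()['joint_pos'])"
```

```text
8.9333 [ 0.48843679 -0.04152984  0.09206255] [ 1.20112277 -0.23822542  0.31229699] [-0.06538494 -0.0666484  -0.02989106]
[-0.1234854   0.02065833 -0.16581551  1.46687976  0.06647752  2.25530715]
```

View pics/w8.png

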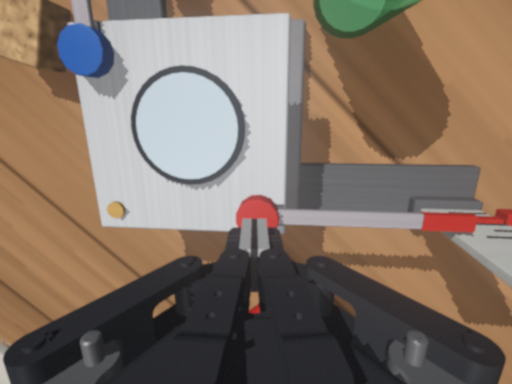

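Call:
step_arm --motion '[{"jaw": 0,"delta_pos": [-0.0038,0,-0.0355],"dr": [0,0,0]},{"jaw": 0,"delta_pos": [-0.0038,0,-0.0355],"dr": [0,0,0]},{"jaw": 0,"delta_pos": [-0.0038,0,-0.0355],"dr": [0,0,0]},{"jaw": 0,"delta_pos": [-0.0038,0,-0.0355],"dr": [0,0,0]},{"jaw": 0,"delta_pos": [-0.0041,-0.0368,0.0004],"dr": [0,0,0]},{"jaw": 0,"delta_pos": [-0.0041,-0.0368,0.0004],"dr": [0,0,0]},{"jaw": 0,"delta_pos": [-0.0041,-0.0368,0.0004],"dr": [0,0,0]},{"jaw": 0,"delta_pos": [-0.0041,-0.0368,0.0004],"dr": [0,0,0]}]'

```text
time: 9.65
tcp_pos: [0.5849, 0.0732, 0.2356]
ee_rot: [[0.685, -0.725, -0.072], [-0.721, -0.689, 0.076], [-0.105, 0.0, -0.995]]
force: [-0.2, -1.2, 0.3]
gripper_width: 0.001
```

Call:
step_arm --motion '[{"jaw": 0,"delta_pos": [-0.0041,-0.0368,0.0004],"dr": [0,0,0]},{"jaw": 0,"delta_pos": [-0.0041,-0.0368,0.0004],"dr": [0,0,0]},{"jaw": 0,"delta_pos": [-0.0041,-0.0368,0.0004],"dr": [0,0,0]},{"jaw": 0,"delta_pos": [0,0,0],"dr": [0,-5.3,0]},{"jaw": 0,"delta_pos": [0,0,0],"dr": [0,-5.3,0]},{"jaw": 0,"delta_pos": [0,0,0],"dr": [0,-5.3,0]},{"jaw": 0,"delta_pos": [0,0,0],"dr": [0,0,0]},{"jaw": 0,"delta_pos": [0,0,0],"dr": [0,0,0]}]'

```text
time: 10.32
tcp_pos: [0.6566, 0.156, 0.2323]
ee_rot: [[0.637, -0.726, -0.26], [-0.674, -0.688, 0.269], [-0.374, 0.004, -0.927]]
force: [-0.2, 0.1, -0.1]
gripper_width: -0.001
```

```bash
python3 look.py b1 200 130 300 230
python3 - <<'E'
from h import *
C=cal('wrist',sense()); print(proj(C,[[.5878,.191,.07],[.493,.1005,.078]]))
im=viewer.camera('scene'); cv2.imwrite('pics/s8.png',im)
todelta([.655,.156,.15])
E
```

```text
10.3167 [0.65657591 0.15597462 0.23234096] [-0.18261728  0.06074113 -0.05404908] [-0.25714453 -0.24037905  0.00969437]
[[248.94165605 187.51893175]
 [247.55582757 282.380275  ]]
world [-0.0006 -0.001  -0.0862] tool [0.0323 0.0011 0.08  ] down1mm [0.00037 0.      0.00093]
```

View pics/b1.png

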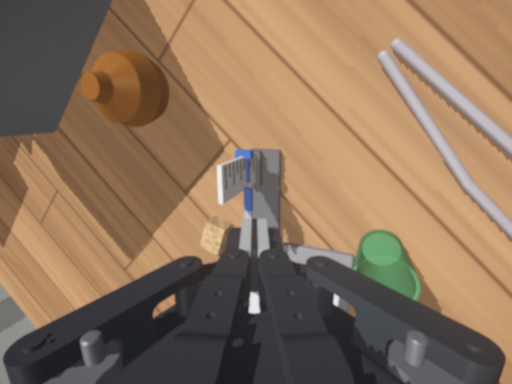

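Call:
step_arm --motion '[{"jaw": 0,"delta_pos": [0.0105,0,0.0262],"dr": [0,0,0]},{"jaw": 0,"delta_pos": [0.0105,0,0.0262],"dr": [0,0,0]},{"jaw": 0,"delta_pos": [0.0105,0,0.0262],"dr": [0,0,0]},{"jaw": 0,"delta_pos": [0,0,0],"dr": [0,-6.5,0]},{"jaw": 0,"delta_pos": [0,0,0],"dr": [0,-6.5,0]},{"jaw": 0,"delta_pos": [0,0,0],"dr": [0,0,0]},{"jaw": 0,"delta_pos": [0,0,0],"dr": [0,0,0]},{"jaw": 0,"delta_pos": [0,0,0],"dr": [0,0,0]}]'

```text
time: 11.08
tcp_pos: [0.6558, 0.1575, 0.1537]
ee_rot: [[0.569, -0.724, -0.39], [-0.595, -0.69, 0.413], [-0.568, -0.003, -0.823]]
force: [-0.3, -0.2, 1.6]
gripper_width: -0.001
```

```bash
python3 look.py b2 190 120 290 220
python3 - <<'E'
from h import *
C=cal('wrist',sense()); print(proj(C,[[.5878,.191,.07],[.493,.1005,.078]]))
crop(cv2.imread('pics/b1.png'),200,135,300,235,6,'pics/b1z.png')
E
```

```text
11.0833 [0.65578719 0.15745953 0.15372768] [-0.2960264  -0.17254059  1.64928329] [-0.35529087 -0.33261928  0.01512451]
[[242.87649907 208.47474241]
 [239.81026362 322.20517252]]
```

View pics/b1z.png

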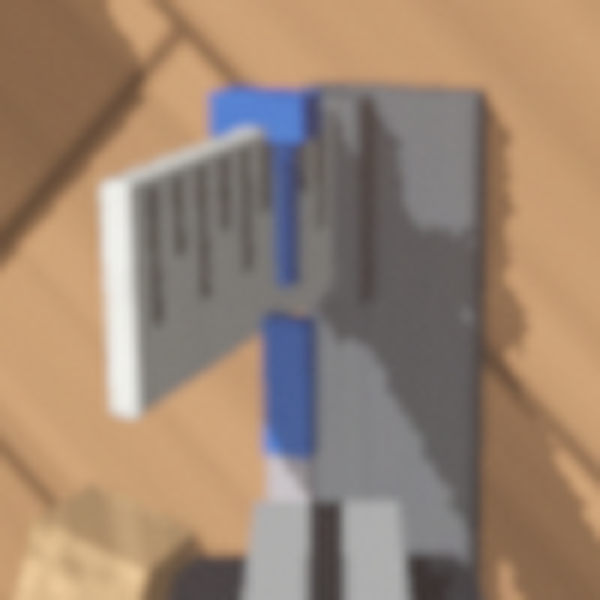

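View pics/b2z.png

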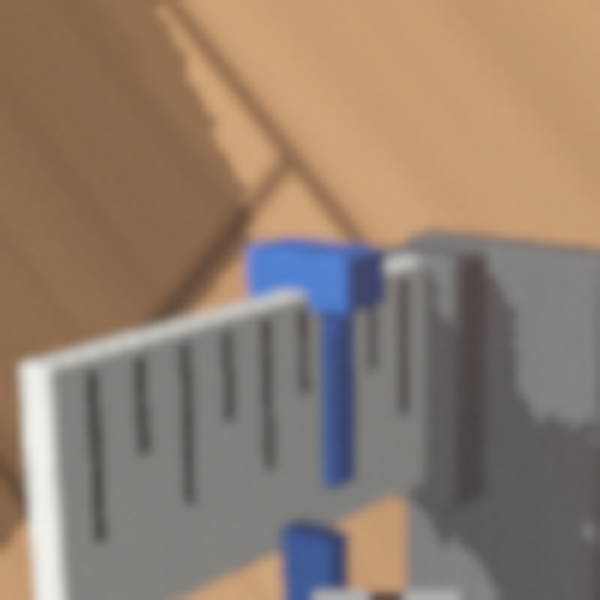

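Run:
```python
from h import *
import pickle
A=cal('wrist',pickle.load(open('b1.pkl','rb')));B=cal('wrist',pickle.load(open('b2.pkl','rb')))
a=lambda u,v:np.array([(u+.5)/6-.5+200,(v+.5)/6-.5+135]); b=lambda u,v:np.array([(u+.5)/6-.5+190,(v+.5)/6-.5+120])
pv=np.array([.4208,.0314,0]);g=np.radians(43.7);er=np.array([np.cos(g),np.sin(g),0]);n=np.array([-np.sin(g),np.cos(g),0])
for nm,p,q in [('bar c',(288,284),(338,485)),('bar top',(276,284),(324,487)),('bar low',(300,284),(353,484)),('tick70',(246,270),(268,470)),('tick110',(158,325),(100,543)),('tick90',(207,297),(189,503)),('tip',(290,317),(316,528))]:
    X,e=tri([(A,a(*p)),(B,b(*q))]); print(nm,X.round(4),'r',(er@(X-pv)).round(4),'lat',(n@(X-pv)).round(4),e)
for z in (.040,.044,.048,.052): print(z,(proj(B,pv+.236*er+.0085*n+[0,0,z])[0]-[190,120]+.5)*6-.5)
```

```text
bar c [0.5839 0.1981 0.0526] r 0.2331 lat 0.0079 [array([0.01, 0.02]), array([-0.01, -0.03])]
bar top [0.5823 0.1996 0.0539] r 0.233 lat 0.01 [array([0.08, 0.22]), array([-0.07, -0.28])]
bar low [0.5852 0.1966 0.0508] r 0.233 lat 0.0059 [array([-0.03, -0.1 ]), array([0.03, 0.13])]
tick70 [0.5876 0.2045 0.0695] r 0.2402 lat 0.0099 [array([0.02, 0.06]), array([-0.02, -0.08])]
tick110 [0.588  0.2039 0.1099] r 0.2401 lat 0.0092 [array([-0.02, -0.05]), array([0.02, 0.06])]
tick90 [0.5888 0.2038 0.0908] r 0.2406 lat 0.0086 [array([-0.07, -0.21]), array([0.07, 0.27])]
tip [0.5873 0.1916 0.0683] r 0.2311 lat 0.0008 [array([-0.08, -0.22]), array([0.08, 0.28])]
0.04 [375.84545924 450.34608943]
0.044 [363.11484511 455.97589554]
0.048 [350.10466057 461.72933386]
0.052 [336.80559494 467.61052175]
```

Call:
step_arm --motion '[{"jaw": 0,"delta_pos": [0,0,0],"dr": [0,7,0]},{"jaw": 0,"delta_pos": [0,0,0],"dr": [0,7,0]},{"jaw": 0,"delta_pos": [0,0,0],"dr": [0,7,0]},{"jaw": 0,"delta_pos": [0,0,0],"dr": [0,7,0]},{"jaw": 0,"delta_pos": [0,0,0],"dr": [0,6.5,0]},{"jaw": 0,"delta_pos": [0,0,0],"dr": [0,0,6.9]},{"jaw": 0,"delta_pos": [0,0,0],"dr": [0,0,6.9]},{"jaw": 0,"delta_pos": [0,0,0],"dr": [0,0,6.9]}]'

```text
time: 11.8
tcp_pos: [0.6548, 0.1586, 0.1571]
ee_rot: [[0.385, -0.923, 0.005], [-0.923, -0.385, 0.006], [-0.004, -0.007, -1.0]]
force: [0.5, 0.7, -0.4]
gripper_width: -0.003
```

Run:
```python
from h import *
todelta([.4989,.106,.105]);S=sense();print(S['force'],S['ee_rot'],S['joint_pos'])
```

```text
world [-0.1559 -0.0526 -0.0521] tool [-0.0113  0.1645  0.051 ] down1mm [0.e+00 1.e-05 1.e-03]
[ 0.54376     0.66535323 -0.36391268] [[ 0.38479891 -0.92298649  0.00507334]
 [-0.92299274 -0.38476745  0.00619713]
 [-0.00376781 -0.00706731 -0.99996793]] [0.23556945 0.37052625 0.36804238 1.56193273 0.00484189 2.98219796]
```

Call:
step_arm --motion '[{"jaw": 0,"delta_pos": [-0.0019,0.0274,0.0085],"dr": [0,0,0]},{"jaw": 0,"delta_pos": [-0.0019,0.0274,0.0085],"dr": [0,0,0]},{"jaw": 0,"delta_pos": [-0.0019,0.0274,0.0085],"dr": [0,0,0]},{"jaw": 0,"delta_pos": [-0.0019,0.0274,0.0085],"dr": [0,0,0]},{"jaw": 0,"delta_pos": [-0.0019,0.0274,0.0085],"dr": [0,0,0]},{"jaw": 0,"delta_pos": [-0.0018,0.0275,0.0085],"dr": [0,0,0]},{"jaw": 0,"delta_pos": [0,0,0],"dr": [0,0,0]},{"jaw": 0,"delta_pos": [0,0,0],"dr": [0,0,0]}]'

```text
time: 12.47
tcp_pos: [0.4985, 0.104, 0.104]
ee_rot: [[0.389, -0.921, 0.003], [-0.921, -0.389, 0.006], [-0.004, -0.005, -1.0]]
force: [0.7, 0.1, 0.9]
gripper_width: 0.0
```

```bash
python3 look.py b3 110 0 230 80
python3 - <<'E'
from h import *
todelta([.4989,.106,.08])
C=cal('wrist',sense()); print(proj(C,[[.5878,.191,.07],[.493,.1005,.078]]))
E
```

```text
12.4667 [0.4985383  0.1040489  0.10398211] [0.7084447  0.14255695 0.94384012] [ 0.02161233 -0.00949366 -0.0138299 ]
world [-0.0009  0.0017 -0.0242] tool [-0.0018  0.0003  0.0242] down1mm [0.e+00 1.e-05 1.e-03]
[[175.27690071  27.45489237]
 [255.11032464 227.25417561]]
```

View pics/b3.png

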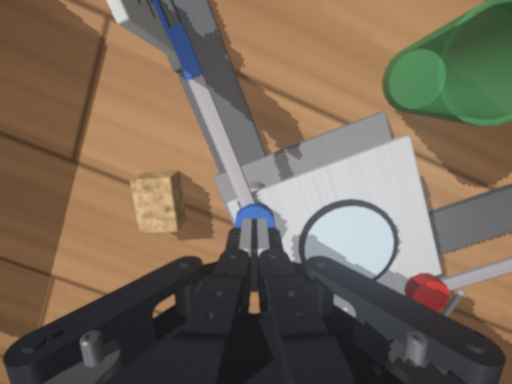

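Call:
step_arm --motion '[{"jaw": 0,"delta_pos": [-0.0018,0.0003,0.009],"dr": [0,0,0]},{"jaw": 0,"delta_pos": [0,0,0.009],"dr": [0,0,0]},{"jaw": 0,"delta_pos": [0,0,0.004],"dr": [0,0,0]},{"jaw": 0,"delta_pos": [0,0,0.004],"dr": [0,0,0]},{"jaw": 0,"delta_pos": [0,0,0.003],"dr": [0,0,0]},{"jaw": 0,"delta_pos": [0,0,0.002],"dr": [0,0,0]},{"jaw": 0,"delta_pos": [0,0,0],"dr": [0,0,0]},{"jaw": 0,"delta_pos": [0,0,0],"dr": [0,0,0]}]'

```text
time: 13.18
tcp_pos: [0.4987, 0.1056, 0.0701]
ee_rot: [[0.388, -0.922, -0.004], [-0.922, -0.388, 0.006], [-0.007, 0.001, -1.0]]
force: [1.9, 1.4, 3.7]
gripper_width: -0.0
```

```bash
python3 look.py b4 110 0 230 80
cat > pred.py <<'E'
import sys
from tip import *
k=sys.argv[1]
C=cal('wrist',pickle.load(open(k+'.pkl','rb')))
a=np.radians(43.7);er=np.array([np.cos(a),np.sin(a),0])
for th in (0,.04,.05,.06,.07,.08,.09):
    c,s_=np.cos(th),np.sin(th); r=.231*c+.012*s_; z=.058+.012*c-.231*s_
    u=proj(C,pv+r*er+[0,0,z])[0]; print(th,round(z,4),(u-[110,0]+.5)*6-.5)
E
python3 pred.py b4;python3 - <<'E'
import cv2
from h import crop
crop(cv2.imread('pics/b3.png'),110,0,230,80,6,'pics/b3z.png')
E
python3 pred.py b3|head -1
```

```text
13.1833 [0.49873482 0.10564988 0.07013682] [1.90323475 1.44586595 3.74268365] [ 0.54015073 -0.42802228  0.01921964]
0 0.07 [284.98823946  29.12404087]
0.04 0.0608 [322.94656569  66.51427387]
0.05 0.0584 [331.97229177  75.84267702]
0.06 0.0561 [340.82618801  85.15979903]
0.07 0.0538 [349.51450714  94.46409061]
0.08 0.0515 [358.04319212 103.7541338 ]
0.09 0.0492 [366.41789562 113.02863236]
0 0.07 [394.45465972 152.10904661]
```

View pics/b3z.png

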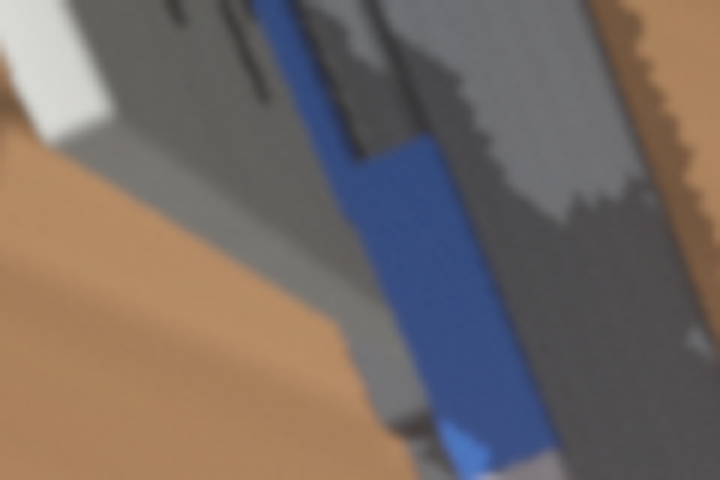

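View pics/b4z.png

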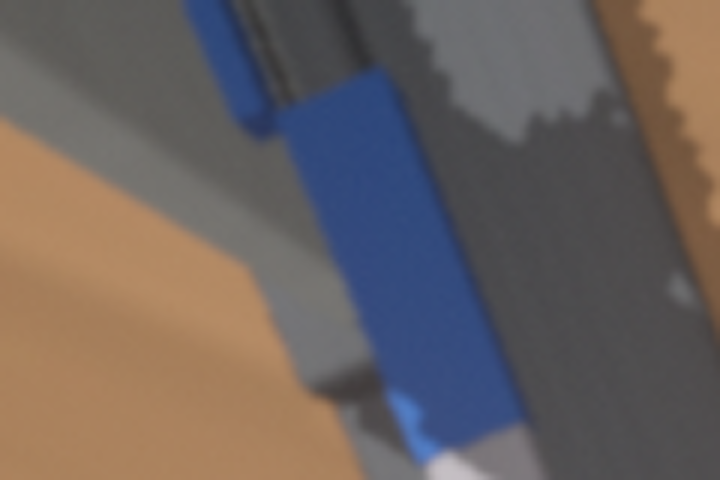

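Call:
step_arm --motion '[{"jaw": 0,"delta_pos": [0,0,0.001],"dr": [0,0,0]},{"jaw": 0,"delta_pos": [0,0,0.001],"dr": [0,0,0]},{"jaw": 0,"delta_pos": [0,0,0],"dr": [0,0,0]},{"jaw": 0,"delta_pos": [0,0,0],"dr": [0,0,0]},{"jaw": 0,"delta_pos": [0,0,0],"dr": [0,0,0]},{"jaw": 0,"delta_pos": [0,0,0],"dr": [0,0,0]},{"jaw": 0,"delta_pos": [0,0,0],"dr": [0,0,0]},{"jaw": 0,"delta_pos": [0,0,0],"dr": [0,0,0]}]'

```text
time: 13.9
tcp_pos: [0.4986, 0.1056, 0.0682]
ee_rot: [[0.388, -0.922, -0.004], [-0.922, -0.388, 0.006], [-0.007, 0.001, -1.0]]
force: [3.1, 2.6, 4.8]
gripper_width: -0.002
```

```bash
python3 look.py b5 110 0 230 80; python3 pred.py b5;python3 - <<'E'
from h import *
im=viewer.camera('scene'); cv2.imwrite('pics/s9.png',im); crop(im,265,195,325,275,7,'pics/s9z.png')
S=cal('scene');pv=np.array([.4208,.0314,0]);g=np.radians(43.7);er=np.array([np.cos(g),np.sin(g),0]);n=np.array([-np.sin(g),np.cos(g),0])
C=cal('wrist',sense())
for z in (.046,.049,.0515,.054):
  print(z,'bar end front wrist',(proj(C,pv+.233*er+.006*n+[0,0,z])[0]-[110,0]+.5)*6-.5)
E
```

```text
13.9 [0.49863728 0.1056049  0.06819673] [3.08000643 2.59456321 4.76218839] [ 0.72795311 -0.60090187  0.05267259]
0 0.07 [275.77913461  18.18319029]
0.04 0.0608 [314.89656505  56.87355175]
0.05 0.0584 [324.18238616  66.50080662]
0.06 0.0561 [333.28576411  76.10717072]
0.07 0.0538 [342.21350972  85.69148877]
0.08 0.0515 [350.97208822  95.25271748]
0.09 0.0492 [359.56764144 104.78991709]
0.046 bar end front wrist [300.84392958 121.63961733]
0.049 bar end front wrist [289.19580289 111.02779873]
0.0515 bar end front wrist [279.12182146 101.85008646]
0.054 bar end front wrist [268.69532366  92.35122984]
```

View pics/b5z.png

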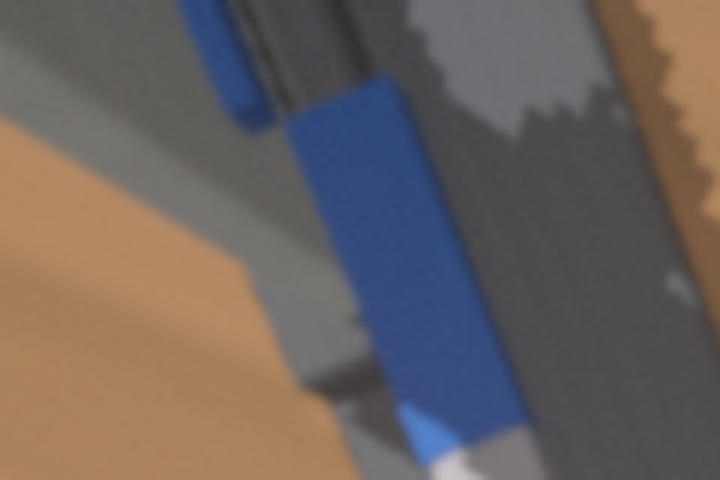

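View pics/s9z.png

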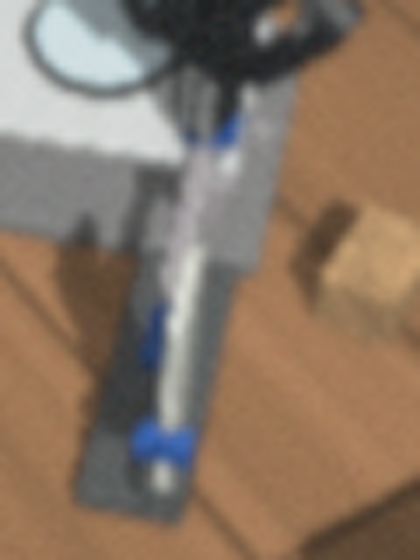

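Call:
step_arm --motion '[{"jaw": 0,"delta_pos": [0,0,0.0002],"dr": [0,0,0]},{"jaw": 0,"delta_pos": [0,0,0],"dr": [0,0,0]},{"jaw": 0,"delta_pos": [0,0,0],"dr": [0,0,0]},{"jaw": 0,"delta_pos": [0,0,0],"dr": [0,0,0]},{"jaw": 0,"delta_pos": [0,0,0],"dr": [0,0,0]},{"jaw": 0,"delta_pos": [0,0,0],"dr": [0,0,0]},{"jaw": 0,"delta_pos": [0,0,0],"dr": [0,0,0]},{"jaw": 0,"delta_pos": [0,0,0],"dr": [0,0,0]}]'

```text
time: 14.67
tcp_pos: [0.4987, 0.1056, 0.068]
ee_rot: [[0.388, -0.922, -0.004], [-0.922, -0.388, 0.006], [-0.006, 0.001, -1.0]]
force: [2.3, 3.1, 4.7]
gripper_width: -0.002
```

```bash
python3 look.py b6 110 0 230 80; python3 pred.py b6 | tail -3
```

```text
14.6667 [0.49865678 0.10560543 0.06800905] [2.33624082 3.06814315 4.66966112] [ 7.08072441e-01 -6.44153341e-01  6.63084821e-04]
0.07 0.0538 [341.47697121  85.22920087]
0.08 0.0515 [350.25780663  94.81114554]
0.09 0.0492 [358.8747354  104.36838584]
```

View pics/b6z.png

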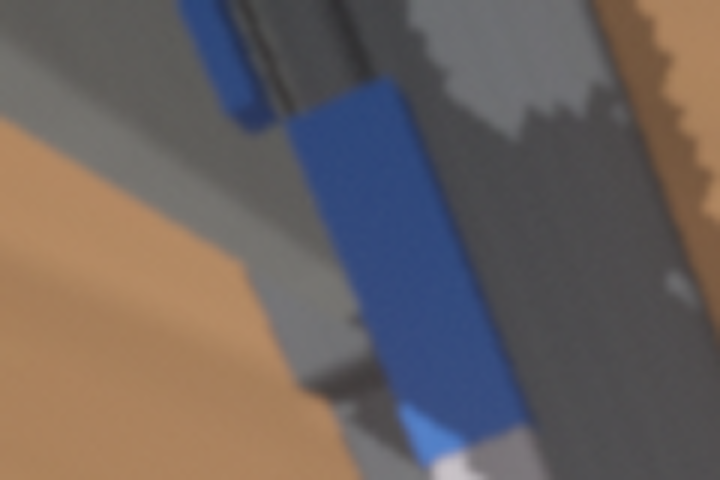

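Call:
step_arm --motion '[{"jaw": 0,"delta_pos": [0,0,0],"dr": [0,0,0]},{"jaw": 0,"delta_pos": [0,0,-0.004],"dr": [0,0,0]},{"jaw": 0,"delta_pos": [0,0,-0.007],"dr": [0,0,0]},{"jaw": 0,"delta_pos": [0,0,-0.02],"dr": [0,0,0]},{"jaw": 0,"delta_pos": [0,0,-0.035],"dr": [0,0,0]},{"jaw": 0,"delta_pos": [0,0,-0.035],"dr": [0,0,0]},{"jaw": 0,"delta_pos": [0,0,-0.035],"dr": [0,0,0]},{"jaw": 0,"delta_pos": [0,0,0],"dr": [0,0,0]}]'

```text
time: 15.38
tcp_pos: [0.5, 0.1046, 0.2104]
ee_rot: [[0.388, -0.922, 0.002], [-0.922, -0.388, 0.006], [-0.004, -0.004, -1.0]]
force: [0.7, 0.4, 0.7]
gripper_width: 0.0
```

```bash
python3 look.py e1 110 0 230 80
python3 - <<'E'
from h import *
for n in('scene','top'):
    im=viewer.camera(n); cv2.imwrite(f'pics/{n}_e.png',im)
a=cv2.imread('pics/scene0.png');b=cv2.imread('pics/scene_e.png')
crop(np.hstack([a[150:275,210:330],b[150:275,210:330]]),0,0,240,125,3,'pics/cmp.png')
E
```

```text
15.3833 [0.49999328 0.10458231 0.21043687] [0.73373313 0.4240561  0.74583446] [ 0.01691885 -0.02417651 -0.02450157]
```

View pics/cmp.png

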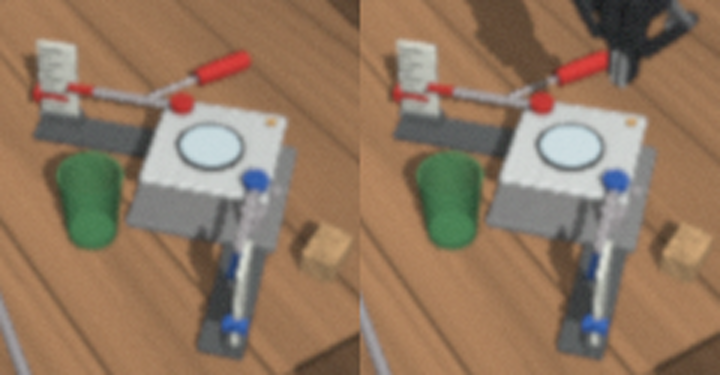

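View pics/e1.png

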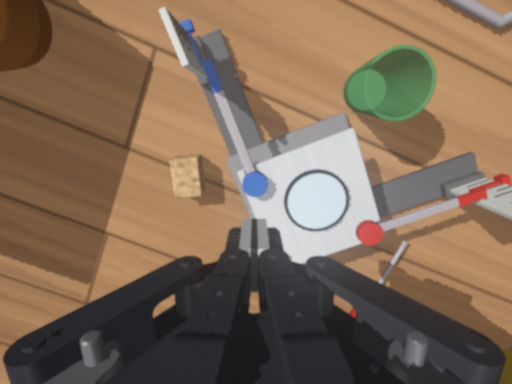

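```bash
python3 -c "
from bench import workorder
print(workorder.sign_off())"
```

```text
the job is handed in; nothing more can be done
None
```

I pressed the red pad and then the blue pad with the shut fingertips, held each near its mark, let each spring back, and handed the job in at about 15.5 s. No verdict was reported.

| | Red | Blue |
|---|---|---|
| Mark height, measured from two wrist views and the scale ticks | about 44.5 mm | about 52 mm |
| Pointer height during the hold, from the wrist camera | about 46 mm (estimates 44.6–47) | about 52.5 mm (estimates 51–54) |
| Force on the tool, vertical | about 6.5 N | about 4.7 N |
| Length of hold | about 0.7 s | about 1.2 s |

- **Red hold:** this was the last of three small steps that closed in on the mark. The height worked out from the fingertip height alone was lower, about 42.5 mm. That is still within 5 mm of the mark.
- **Blue hold:** one close-up of the blue bar's end suggested it was about 4 mm higher than the stereo and ticks. I discounted that because it would put the mark above the stated 52 mm limit. The vertical force was also just under the stated 5 to 10 N, in line with this shallow mark.
- **End state:** before hand-in, the scene picture looked the same as the first one around the mount. Both pointers looked back at rest and the tumbler, cork block and screwdriver had not moved. I did not compare the globe, wax jar, paddle or jacks closely, but the arm went nowhere near them. The gripper stood clear at 0.21 m with no significant force on it.

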